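# Release a cartridge tray with its two interlocked keys

## Robot

A 7-joint arm with a two-finger parallel gripper is mounted at the origin on a cart in front of the work surface, level with it; the furniture and walls round the work are solid. World frame = base frame: x ahead of the robot, y to its left, z up, the work surface at z = 0. Lengths are in mm, angles in rad, forces in N, time in s.
With the tool pointing down it reaches from about 400 to 750 mm from the base axis. Payload 19.5 kg.
Tool frame: the origin (TCP) lies at the very end of the fingers, on their centre line; the grasp point (between the pads) lies robot.hold_point_z behind it (robot.hold_point_z is the distance from the TCP to the grasp point, in mm); z points along the fingers, y is the line along which they close (so a half turn about z gives the same grasp; the last joint's range is limited). The gripper opens to 85 mm and grips with 20 to 120 N. Pads are 22 mm wide; open, the fingers measure 114 mm over their backs; the gripper's body (76 mm by 85 mm) begins 54 mm behind the grasp point. The pads swing forward as they close: fully open they stand 13 mm farther back than shut.
Start: joints at [1.222, 0.707, -0.028, 1.485, 0.022, 0.951, -0.075], TCP at [173.647, -548.122, 198.968] pointing down, gripper open.
Joint ranges: [-2.71, 2.71], [-0.32, 2.16], [-1.57, 1.52], [0, 2.45], [-1.46, 4.6], [0, 2.02], [-2.83, 2.83]. Speed limits (rad/s): [1.89, 1.89, 2.57, 2.57, 3.01, 3.01, 3.01].

## Interface

Orientations are given as a 3x3 rotation matrix whose columns are the frame's x, y, z axes.
In Python, from cell import robot, cams gives the robot as it stands.
- The arm moves only by the shell command python3 -m inch 'ROWS'. ROWS is text: rows parted by semicolons, each of 7 numbers parted by spaces: the shift along the world's x, y, z in units of 25 mm (1.0 is 25 mm), then the turn, a rotation vector about the world's x, y, z in units of 6 degrees (1.0 is 6 degrees), then the opening, from 0 (shut) to 1 (fully open). A call has exactly 8 rows; each row shifts and turns the commanded pose from where the row before left it; what a row does not reach is not made up. A row lasts 1/12 s, in which the tool goes at most 41.7 mm and 7.16 degrees, less where a joint would pass 70% of its speed; a pose out of reach is approached as far as the arm can. A call is refused whole if a number of a shift passes 1 or a number of a turn 1, either way. A call with a gripper value outside its range is refused whole. The fingers move at their own pace and stop on an object; the grip force is fixed at half the most. Time passes only in rows, so rows that do not move let the fingers close, or fill a call up. It gives the time, the measured TCP pose, the force, the opening and the grip force at its end, in the units of the state.
- robot.get_state(): the state, without advancing time (a new reading comes with each control period).
- cams.get_image(name): name is "scene" or "side" or "wrist"; returns (picture, depth): 400x640x3 uint8, red, green, blue; 400x640 float32, mm along the optical axis (not along the pixel's ray), 0 where there is no reading.
- cams.camera_params(name): a dict with "fx", "fy", "cx", "cy" (pixels), "R" (3x3) and "t" (3): a world point X has camera coordinates R X + t. Camera axes: x right, y down, z forward; pixel columns grow to the right and rows downward; lengths in mm; the calibration is good to about 2 mm. A picture is of the moment at which its call begins: read the wrist's pose just before it. camera_params takes no time and is no camera call; for the wrist camera it gives the pose at the moment of the call.
- robot.sign_off(): hands the job in; it is judged then, once.
The state is a dict: "time_s": time; "joints": joint angles; "qd": joint speeds; "effort": joint torques, N m; "ee_pos": TCP position; "orientation": TCP orientation; "wrist_force": force on the tool from outside, world axes, zero at the start; "moment": the same for the moment, N m; "finger_gap": opening from 0.0 (shut) to 1.0 (fully open); "gripper_force": force on a finger pad.
Only numpy, scipy, OpenCV 4.12 (cv2) and the standard library are available. Lean on these libraries where they do the work, as an engineer would, in place of code of your own. Each camera call takes 0.05 s, during which the arm holds its last target. There are 200 camera calls.

## Task

Release the cartridge tray of the low dock on the worktop: with the gripper's two fingertips press its two large round keys down together, one finger on each, and hold both fully down until the sprung tray has slid all the way out; then let go and move clear. Leave the small square key between them unpressed, do not touch the tray, and leave the cup, the tape roll and the marker pen where they are; nothing is to be picked up.

Things in the scene. Friction and masses are not known exactly. Their poses are not given: they have to be found in the camera images.
- dock: Low white cartridge dock fixed to the worktop: 100 mm deep (x), 140 mm wide (y), deck 56 mm above the worktop. Origin at the centre of its underside, z up; front with the tray slot faces its -x (toward the robot within 0.3 rad). On the deck, on a line along its y: two large round grey keys, a small square key midway between; a blank black display behind.
- left_key: The round grey release key on the dock's left (+y) side, 28 mm diameter, its flat top 11 mm above the deck (67 mm above the worktop) when up. Origin at the centre of its top face, moving with the key; axes as the dock's. In the dock's frame at (-16, +32, 67) mm; the two round keys are 64 mm apart, centre to centre. It springs straight down by up to 6 mm.
- right_key: The same key on the dock's right (-y) side, in the dock's frame at (-16, -32, 67) mm. Origin at the centre of its top face, moving with the key.
- joint_left (a joint): How far the left round key is pressed, m: 0 up, 0.006 fully down. It takes about 1 N to start it and 4 N to hold it fully down (so about 8 N for both), plus a hard stop there. Its catch lets the tray pass from about 0.004 on.
- joint_right (a joint): How far the right round key is pressed, the same as the left.
- middle_key_top (a point): Centre of the top of the small square key, 12 x 12 mm, that stands 4 mm above the deck (60 mm above the worktop) midway between the round keys; not to be pressed.
- joint_middle (a joint): How far the small square key is pressed, m: 0 up, 0.003 fully down.
- tray (a joint): How far the tray has slid out of the dock toward the dock's -x, m: 0 locked in, 0.040 fully out. A damped spring drives it out in about 2 s while both round keys are held down; a key let up earlier blocks or brakes it. Fully out, it stays out after the keys are let go.
- tray_front: The tray's grey front panel, 104 mm wide, 28 mm high, 6 mm thick, with a lip; it lies in the dock's front face. Origin at the panel's centre, 25.5 mm above the worktop; 47 mm ahead of the dock's centre when in, 87 mm when out. Not to be touched.
- cup: A loose specimen cup with a screw lid, 61 mm diameter, 64 mm high, standing to one side of the dock; origin at the centre of its underside. A bystander.
- tape: A loose roll of pale tape, 62 mm diameter, 19 mm high, lying on the other side of the dock; origin at the centre of its underside. A bystander.
- marker: A loose marker pen, 139 mm long, 12 mm thick, lying well to the right of the dock; origin at the middle of its underside. A bystander.

How it is judged (in metres and radians):
On the way, in this order (a step that is already met when the one before it is completed fails the run):
1. both round keys are held pressed together by the fingers (value of joint each of joint_left, joint_right above 0.0035 m and contact force between the fingers and left_key above 0.3 N and contact force between the fingers and right_key above 0.3 N), for 0.2 s.
2. the tray is fully out while the fingers still hold both keys down (all of step 1 and value of joint tray above 0.037 m), for 0.1 s.
At the end, for the whole second after the job is handed in: The tray is out by more than 37 of its 40 mm, both round keys are back up (within 1.5 mm), the square key is up (within 1 mm), and the cup, tape roll and marker are within 20 mm of where they stood (value of joint tray above 0.037 m and value of joint each of joint_left, joint_right below 0.0015 m and value of joint joint_middle below 0.001 m and not (distance of cup from where it was at the start of the episode above 0.02 m) and not (distance of tape from where it was at the start of the episode above 0.02 m) and not (distance of marker from where it was at the start of the episode above 0.02 m)); the robot touches nothing.
It fails at once if one round key is pressed down (over 4.5 mm) while the other is still up (under 0.5 mm), before the tray is out (value of joint tray below 0.036 m and ((value of joint joint_left above 0.0045 m and value of joint joint_right below 0.0005 m) or (value of joint joint_right above 0.0045 m and value of joint joint_left below 0.0005 m))).
It fails at once if the small square key is pressed (over 1.5 mm) (value of joint joint_middle above 0.0015 m).
It fails at once if the tray's front is touched (over 1 N) (contact force between the arm and tray_front above 1 N).
It fails at once if the tray's front is touched with the fingers (over 1 N) (contact force between the fingers and tray_front above 1 N).
It fails at once if the cup, the tape roll or the marker is moved or lifted by more than 20 mm (distance of any of cup, tape, marker from where it was at the start of the episode above 0.02 m).
It also fails if it takes over 32 s, if anything falls off the work surface, if the arm or the gripper's body presses on something with over 40 N, if the wrist force passes 120 N, or if a joint passes its speed limit or range.

## Working session

There is one attempt and no reset: what is moved stays moved. The work goes in short steps, Python scripts to look and compute and a shell command to move; the robot and the scene stay as the last step left them, time stands still between calls to the robot, and variables do not carry over. Pictures are saved under pics/ and viewed, at most 10 in all, crops included, and the job is handed in when it is done.

```bash
mkdir -p pics; python3 - <<'E'
from cell import robot,cams
import cv2,numpy as np
for n in("scene","side"):
    im,d=cams.get_image(n); cv2.imwrite(f"pics/{n}0.png",im[:,:,::-1]); np.save(f"pics/{n}0.npy",d)
    p=cams.camera_params(n); print(n,p)
s=robot.get_state(); print(s, robot.hold_point_z)
E
```

```text
scene {'fx': 495.19865247945415, 'fy': 495.19865247945415, 'cx': 325.0907840830084, 'cy': 210.0166327437842, 'R': array([[ 0.85844317, -0.51290478, -0.00200168],
       [-0.2617673 , -0.43475434, -0.86166499],
       [ 0.44108185,  0.7402144 , -0.50747359]]), 't': array([-575.85116806,   49.02729223, 1273.80515806])}
side {'fx': 431.87260714348514, 'fy': 431.87260714348514, 'cx': 318.6171035414918, 'cy': 203.37509675080028, 'R': array([[-0.99976497, -0.01402557, -0.01653147],
       [ 0.00289486,  0.66934043, -0.7429502 ],
       [ 0.02148548, -0.74282344, -0.66914251]]), 't': array([ 479.53422075,  260.42920968, 1081.07249657])}
{'time_s': 0.1, 'joints': array([ 1.22230805,  0.70705194, -0.02764179,  1.48493966,  0.02195185,
        0.95088785, -0.07551593]), 'qd': array([-5.72333359e-04, -2.24829867e-03,  9.90968095e-05, -1.70251090e-04,
        3.49667487e-04,  2.27120986e-03,  1.13438581e-03]), 'effort': array([ 4.13987829e-03, -8.84299779e+01,  1.23680737e+00, -2.36450887e+01,
        1.69628783e-02,  5.16483313e-03,  1.13924511e-04]), 'ee_pos': array([ 173.59437396, -547.89397411,  198.57053282]), 'orientation': array([[ 9.53316282e-01,  3.01973496e-01, -2.73473422e-04],
       [ 3.01973619e-01, -9.53315809e-01,  9.49299095e-04],
       [ 2.59566299e-05, -9.87564042e-04, -9.99999512e-01]]), 'wrist_force': array([-0.46667319, -0.71517122,  0.26222481]), 'moment': array([-0.01361354, -0.00958631,  0.00169418]), 'gripper_force': 0.0, 'finger_gap': 0.9993889502915166} 18.700000000000003
```

View pics/scene0.png

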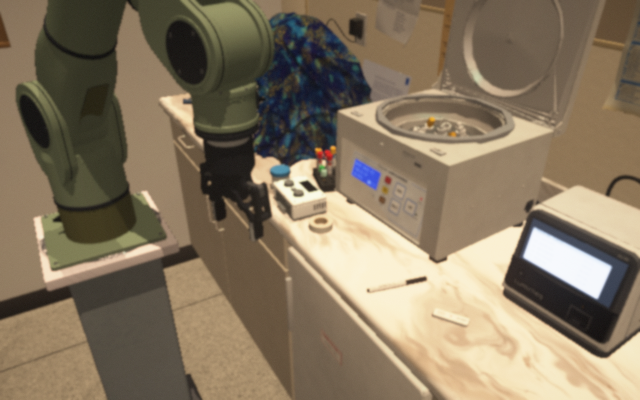

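View pics/side0.png

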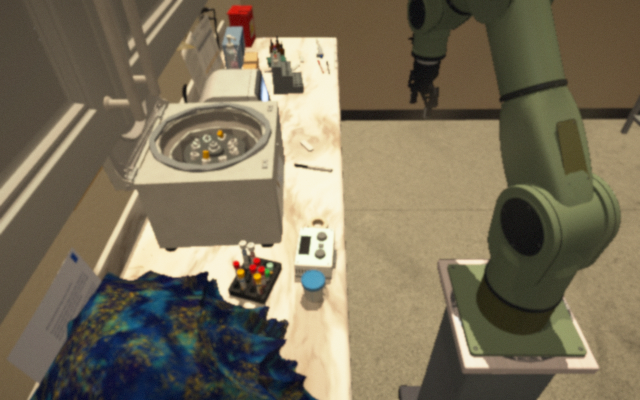

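The dock sits at about (300,197) in the scene view and (315,247) in the side view, with the cup at side (313,283) and the tape at scene (320,225). I'll enlarge both.

```bash
python3 - <<'E'
import cv2,numpy as np
a=cv2.imread("pics/side0.png")[210:310,280:350]; b=cv2.imread("pics/scene0.png")[155:240,262:334]
A=cv2.resize(a,None,fx=5.5,fy=5.5,interpolation=cv2.INTER_CUBIC);B=cv2.resize(b,None,fx=5.5,fy=5.5,interpolation=cv2.INTER_CUBIC)
c=np.zeros((550,A.shape[1]+B.shape[1],3),np.uint8);c[:A.shape[0],:A.shape[1]]=A;c[:B.shape[0],A.shape[1]:]=B
cv2.imwrite("pics/crop1.png",c);print(c.shape,A.shape)
E
```

```text
(550, 781, 3) (550, 385, 3)
```

View pics/crop1.png

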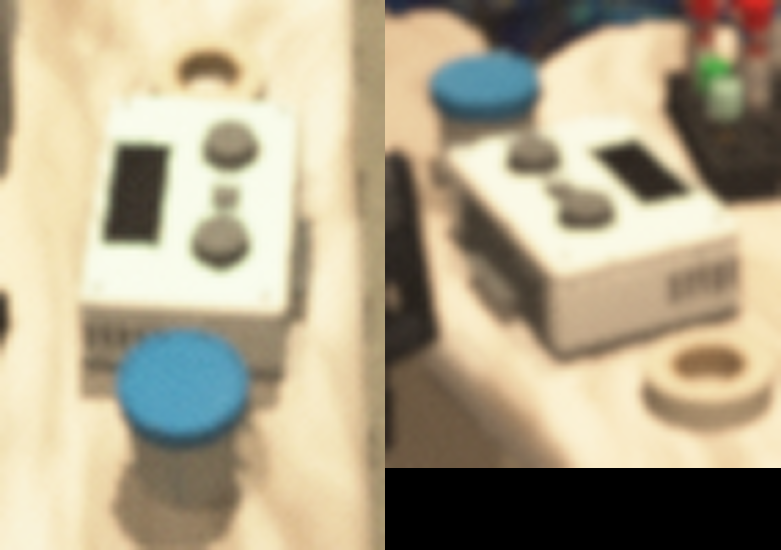

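```bash
cat > h.py <<'E'
import numpy as np
def ray(p,u,v,z):
    R,t=np.array(p["R"]),np.array(p["t"]); c=-R.T@t
    d=R.T@[(u-p["cx"])/p["fx"],(v-p["cy"])/p["fy"],1]
    return c+d*(z-c[2])/d[2]
E
python3 - <<'E'
from cell import robot,cams
from h import *
S=cams.camera_params("side");C=cams.camera_params("scene")
f=lambda u,v:(280+u/5.5-.5,210+v/5.5-.5); g=lambda u,v:(262+(u-385)/5.5-.5,155+v/5.5-.5)
for n,P,q,uv,z in[("R",S,f,(230,142),67),("L",S,f,(220,237),67),("L",C,g,(533,151),67),("R",C,g,(587,206),67),("cup",S,f,(182,380),64),("tape",S,f,(208,72),19),("cup",C,g,(487,80),64),("tape",C,g,(710,375),19),("mid",S,f,(226,196),60)]:
    print(n,ray(P,*q(*uv),z).round(1))
# deck corners
for uv in[(113,95),(297,100),(288,315),(83,303)]: print(ray(S,*f(*uv),56).round(1))
for uv in[(447,150),(556,278),(738,238),(620,118)]: print(ray(C,*g(*uv),56).round(1))
p=cams.camera_params("wrist");R=p["R"];print("wristcam pos",-R.T@p["t"],R)
E
```

```text
R [ 473.7 -185.9   67. ]
L [ 477.9 -123.    67. ]
L [ 476.3 -130.4   67. ]
R [ 472.1 -194.9   67. ]
cup [494.2 -39.6  64. ]
tape [ 487.2 -284.3   19. ]
cup [495.4 -40.2  64. ]
tape [ 483.9 -290.5   19. ]
mid [ 475.5 -155.9   60. ]
[ 534.7 -230.    56. ]
[ 439.8 -226.2   56. ]
[445.7 -84.2  56. ]
[542.5 -91.4  56. ]
[448.9 -87.7  56. ]
[ 435.9 -231.4   56. ]
[ 528.  -242.3   56. ]
[ 541.3 -101.2   56. ]
wristcam pos [ 240.21998298 -526.93873126  373.20602354] [[ 0.30200708 -0.95330353 -0.00202288]
 [-0.91787906 -0.29135638  0.26946147]
 [-0.25746795 -0.07952251 -0.96300905]]
```

```bash
python3 -m inch '0.7 0.95 0 0 0 -0.22 0.58;0.7 0.95 0 0 0 -0.22 0.58;0.7 0.95 0 0 0 -0.22 0.58;0.7 0.95 0 0 0 -0.22 0.58;0.7 0.95 0 0 0 -0.22 0.58;0.7 0.95 0 0 0 -0.22 0.58;0.7 0.95 0 0 0 -0.22 0.58;0.7 0.95 0 0 0 -0.22 0.58'
python3 -m inch '0.7 0.95 0 0 0 -0.22 0.58;0.7 0.95 0 0 0 -0.22 0.58;0.7 0.95 0 0 0 -0.22 0.58;0.7 0.95 0 0 0 -0.22 0.58;0.7 0.95 0 0 0 -0.22 0.58;0.7 0.95 0 0 0 -0.22 0.58;0 0 0 0 0 0 0.58;0 0 0 0 0 0 0.58'
python3 - <<'E'
from cell import robot,cams
import cv2,numpy as np
from h import *
s=robot.get_state();print(s["ee_pos"],s["orientation"],s["finger_gap"],s["time_s"])
p=cams.camera_params("wrist");im,d=cams.get_image("wrist");cv2.imwrite("pics/w1.png",im[:,:,::-1])
np.save("pics/w1.npy",d);np.save("pics/w1p.npy",p,allow_pickle=True)
E
```

```text
time_s: 0.77
ee_pos: [314.2, -356.8, 198.9]
orientation: [[0.993, 0.121, -0.0], [0.121, -0.993, 0.0], [-0.0, -0.0, -1.0]]
wrist_force: [0.6, 0.4, -0.6]
finger_gap: 0.581
gripper_force: 0.0
time_s: 1.43
ee_pos: [419.2, -214.5, 198.8]
orientation: [[1.0, -0.013, -0.0], [-0.013, -1.0, 0.0], [-0.0, -0.0, -1.0]]
wrist_force: [-0.6, -1.1, 0.5]
finger_gap: 0.584
gripper_force: 0.0
[ 419.17425635 -214.51627702  198.75572908] [[ 9.99916110e-01 -1.29480616e-02 -3.47904596e-04]
 [-1.29479312e-02 -9.99916102e-01  3.74326639e-04]
 [-3.52722212e-04 -3.69790592e-04 -9.99999869e-01]] 0.5837063181443743 1.4333
```

View pics/w1.png

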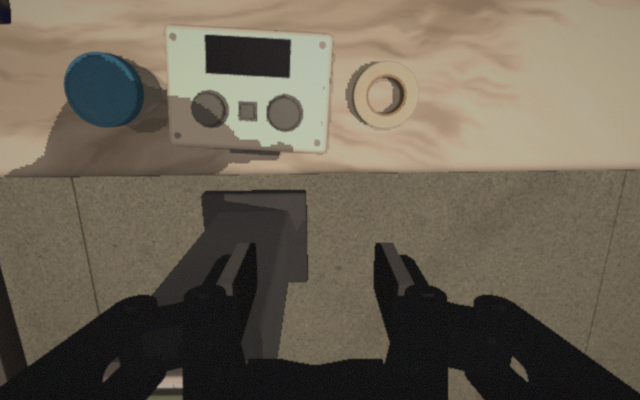

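Wrist view: left key at (209,108), right key at (285,112), square key (248,111), fingertips at about (248,244) and (385,244). Now I'll locate them in 3D.

```bash
python3 - <<'E'
import numpy as np
from h import *
p=np.load("pics/w1p.npy",allow_pickle=True).item();d=np.load("pics/w1.npy")
L=ray(p,208.5,107.5,67);R=ray(p,285,112.5,67);print(L,R,(L+R)/2,np.linalg.norm(L-R),ray(p,248,110.5,60))
print("yaw",np.arctan2(-(L-R)[0],(L-R)[1]))
for c in[(168,26),(333,35),(329,153),(170,142)]:print(ray(p,*c,56))
# fingertip points in tool coords
T=np.array([[.99992,-.01295,0],[-.01295,-.99992,0],[0,0,-1.]]);e=np.array([419.17,-214.52,198.76])
v,u=np.mgrid[200:330,150:500];z=d[200:330,150:500]
X=np.stack([(u-p["cx"])/p["fx"]*z,(v-p["cy"])/p["fy"]*z,z],-1)
W=(X-p["t"])@p["R"];Q=(W-e)@T
m=(z>0)&(Q[...,2]>-60)&(Q[...,2]<15)
q=Q[m]
for s in(-1,1):
    a=q[q[:,1]*s>0];print(s,a[:,2].max())
    for lo in range(-30,10,4):
        b=a[(a[:,2]>=lo)&(a[:,2]<lo+4)]
        if len(b)>5:print(lo,len(b),b[:,:2].min(0).round(1),b[:,:2].max(0).round(1))
E
```

```text
[ 480.10649235 -126.51071473   67.        ] [ 475.26820589 -189.55812886   67.        ] [ 477.68734912 -158.0344218    67.        ] 63.23278773829995 [ 477.007309   -157.71086439   60.        ]
yaw -0.07659032863749209
[544.10828757 -96.53136094  56.        ]
[ 535.63939549 -229.80214537   56.        ]
[ 439.35552172 -226.32641035   56.        ]
[450.82742699 -86.79313066  56.        ]
-1 -34.483657343137594
1 -34.701591731161955
```

```bash
python3 - <<'E'
import numpy as np,cv2
from h import *
p=np.load("pics/w1p.npy",allow_pickle=True).item();d=np.load("pics/w1.npy")
T=np.array([[.99992,-.01295,0],[-.01295,-.99992,0],[0,0,-1.]]);e=np.array([419.17,-214.52,198.76])
for c in[(243,243),(257,243),(257,285),(376,244),(396,244),(376,285)]:
    print(c,[((ray(p,*c,e[2]+h)-e)@T).round(1) for h in(0,6)], d[c[1]+4,c[0]])
a=cv2.imread("pics/w1.png")[225:345,170:470];cv2.imwrite("pics/w1c.png",cv2.convertScaleAbs(cv2.resize(a,None,fx=2.6,fy=2.6,interpolation=cv2.INTER_CUBIC),alpha=2))
E
```

```text
(243, 243) [array([ -4.6, -38.2,   0. ]), array([ -2.1, -36.9,  -6. ])] 142.41676
(257, 243) [array([ -4.6, -30.9,   0. ]), array([ -2.1, -29.9,  -6. ])] 935.4309
(257, 285) [array([-29.1, -32. ,   0. ]), array([-25.7, -30.9,  -6. ])] 730.98956
(376, 244) [array([-5.1, 31.2,  0. ]), array([-2.6, 30.1, -6. ])] 145.0046
(396, 244) [array([-5.1, 41.7,  0. ]), array([-2.6, 40.2, -6. ])] 1379.1604
(376, 285) [array([-29. ,  32.3,  -0. ]), array([-25.6,  31.2,  -6. ])] 144.99796
```

View pics/w1c.png

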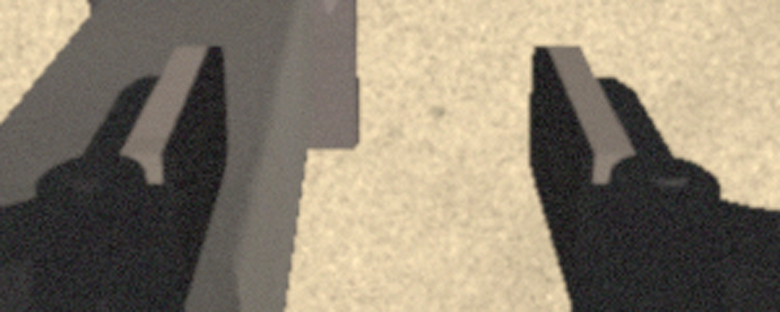

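```bash
python3 - <<'E'
import numpy as np
from h import *
p=np.load("pics/w1p.npy",allow_pickle=True).item();d=np.load("pics/w1.npy")
T=np.array([[.99992,-.01295,0],[-.01295,-.99992,0],[0,0,-1.]]);e=np.array([419.17,-214.52,198.76])
def q(u,v):
    z=d[v,u];X=np.array([(u-p["cx"])/p["fx"]*z,(v-p["cy"])/p["fy"]*z,z]);W=(X-p["t"])@p["R"];return W.round(1),((W-e)@T).round(1)
print(p)
for c in[(210,105),(285,110),(180,100),(300,140),(243,244),(245,246),(248,250),(252,246),(235,270),(230,285),(250,270),(380,246),(388,246),(395,260),(400,280),(378,280)]:print(c,*q(*c))
E
```

```text
{'fx': 360.55470354560947, 'fy': 360.55470354560947, 'cx': 314.885805574689, 'cy': 196.04490881819234, 'R': array([[-0.01293451, -0.99991482, -0.00174422],
       [-0.96273212,  0.01198222,  0.27019122],
       [-0.27014731,  0.00517401, -0.9628051 ]]), 't': array([-208.04353271,  372.49247134,  492.6656794 ])}
(210, 105) [ 482.1 -127.7   66.2] [ 61.8 -87.6 132.6]
(285, 110) [ 477.3 -189.6   67.1] [ 57.8 -25.6 131.7]
(180, 100) [486.3 -99.3  55.2] [  65.6 -116.   143.6]
(300, 140) [ 450.9 -200.9   54. ] [ 31.5 -14.1 144.8]
(243, 244) [ 431.4 -185.   238.5] [ 11.9 -29.6 -39.7]
(245, 246) [ 431.6 -186.3  241. ] [ 12.1 -28.3 -42.2]
(248, 250) [ 431.8 -188.3  245.3] [ 12.3 -26.4 -46.6]
(252, 246) [ 431.5 -189.1  240.7] [ 12.  -25.6 -42. ]
(235, 270) [ 431.7 -186.8  261.4] [ 12.1 -27.9 -62.6]
(230, 285) [ 432.2 -187.6  272.5] [ 12.7 -27.1 -73.8]
(250, 270) [ 424.7 -189.1  248. ] [  5.2 -25.5 -49.3]
(380, 246) [ 430.7 -240.   240.4] [ 11.9  25.3 -41.6]
(388, 246) [ 431.4 -242.8  242.1] [ 12.6  28.1 -43.4]
(395, 260) [ 431.1 -243.1  253.8] [ 12.3  28.4 -55.1]
(400, 280) [ 430.9 -241.7  268.2] [ 12.1  27.  -69.5]
(378, 280) [ 419.6 -238.4  247.4] [  0.7  23.9 -48.7]
```

```bash
python3 - <<'E'
import numpy as np,cv2
from cell import robot,cams
C=cams.camera_params("scene");S=cams.camera_params("side")
T0=np.array([[.9533,.3020,0],[.3020,-.9533,0],[0,0,-1.]]);e0=np.array([173.6,-547.9,198.6])
T1=np.array([[.99992,-.01295,0],[-.01295,-.99992,0],[0,0,-1.]]);e1=np.array([419.17,-214.52,198.76])
im,d1=cams.get_image("scene");cv2.imwrite("pics/s1.png",im[:,:,::-1]);im,d2=cams.get_image("side");cv2.imwrite("pics/d1.png",im[:,:,::-1])
for n,p,d,T,e in[("sc0",C,np.load("pics/scene0.npy"),T0,e0),("sd0",S,np.load("pics/side0.npy"),T0,e0),("sc1",C,d1,T1,e1),("sd1",S,d2,T1,e1)]:
    v,u=np.mgrid[:400,:640];X=np.stack([(u-p["cx"])/p["fx"]*d,(v-p["cy"])/p["fy"]*d,d],-1);Q=((X-p["t"])@p["R"]-e)@T
    m=(d>0)&(abs(Q[...,0])<40)&(abs(Q[...,1])<75)&(Q[...,2]>-70)&(Q[...,2]<30)
    q=Q[m]
    for s in(-1,1):
        a=q[q[:,1]*s>0]
        if len(a):print(n,s,len(a),np.sort(a[:,2])[-12:].round(0),a[a[:,2]>-40].mean(0).round(1),"px",u[m].min(),u[m].max(),v[m].min(),v[m].max())
a=cv2.imread("pics/s1.png")[100:240,230:400];b=cv2.imread("pics/d1.png")[130:330,260:430]
c=np.zeros((600,800,3),np.uint8);A=cv2.resize(a,(400,329));B=cv2.resize(b,(400,470));c[:329,:400]=A;c[:470,400:]=B;cv2.imwrite("pics/c2.png",c)
E
```

```text
sc0 -1 168 [-47. -47. -47. -46. -46. -46. -46. -46. -46. -45. -44. -44.] [nan nan nan] px 213 263 205 242
sc0 1 165 [-46. -46. -46. -46. -46. -46. -46. -46. -46. -45. -45. -44.] [nan nan nan] px 213 263 205 242
sd0 -1 51 [-53. -53. -52. -51. -50. -49. -49. -48. -48. -48. -46. -45.] [nan nan nan] px 409 431 96 118
sd0 1 52 [-51. -50. -50. -50. -49. -48. -48. -47. -47. -47. -46. -46.] [nan nan nan] px 409 431 96 118
sc1 -1 126 [-38. -38. -38. -38. -37. -37. -36. -35. -35. -35. -34. -34.] [  1.4 -24.5 -37.5] px 271 291 122 144
sc1 1 130 [-38. -38. -37. -37. -36. -36. -36. -36. -35. -35. -34. -33.] [  1.6  32.1 -36.6] px 271 291 122 144
sd1 -1 78 [-41. -41. -41. -41. -38. -37. -37. -37. -36. -36. -36. -36.] [ -0.4 -27.9 -36.6] px 338 347 180 188<stdin>:13: RuntimeWarning: Mean of empty slice.
  ret = um.true_divide(
```

View pics/c2.png

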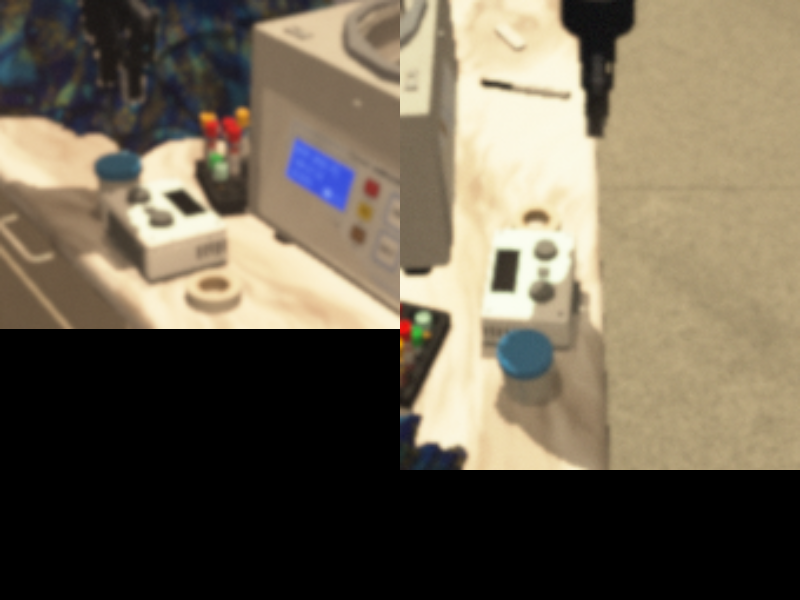

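The visible fingertips end about 36–38 mm behind the reported TCP at this opening, and all three cameras agree. So I expect contact with the keys near ee z ≈ 30, and I'll use force to confirm it. I'll align above the keys and go part-way down.

```bash
python3 -m inch '0.57 0.56 0 0 0 -0.14 0.66;0.57 0.56 0 0 0 -0.14 0.66;0.57 0.56 0 0 0 -0.14 0.66;0.57 0.56 0 0 0 -0.14 0.66;0 0 -1 0 0 0 0.66;0 0 -1 0 0 0 0.66;0 0 -1 0 0 0 0.66;0 0 -1 0 0 0 0.66'
python3 -m inch '0 0 -0.5 0 0 0 0.66;0 0 -0.5 0 0 0 0.66;0 0 0 0 0 0 0.66;0 0 0 0 0 0 0.66;0 0 0 0 0 0 0.66;0 0 0 0 0 0 0.66;0 0 0 0 0 0 0.66;0 0 0 0 0 0 0.66'
python3 - <<'E'
from cell import robot,cams
import cv2,numpy as np
s=robot.get_state();T=s["orientation"];e=s["ee_pos"];print(e,s["wrist_force"])
p=cams.camera_params("wrist");im,d=cams.get_image("wrist")
v,u=np.mgrid[:400,:640];X=np.stack([(u-p["cx"])/p["fx"]*d,(v-p["cy"])/p["fy"]*d,d],-1);W=(X-p["t"])@p["R"];Q=(W-e)@T
m=(d>0)&(abs(Q[...,0])<40)&(abs(Q[...,1])<60)&(Q[...,2]>-60)&(Q[...,2]<-25)
q=Q[m]
for k in(-1,1):
    a=q[q[:,1]*k>0];a=a[a[:,2]>np.percentile(a[:,2],95)-4];print(k,np.percentile(a,[2,50,98],axis=0).round(1))
cv2.imwrite("pics/w2.png",cv2.convertScaleAbs(im[:,:,::-1],alpha=1.5))
E
```

```text
time_s: 2.25
ee_pos: [475.2, -160.7, 98.0]
orientation: [[0.997, -0.076, 0.0], [-0.076, -0.997, -0.0], [0.0, 0.0, -1.0]]
wrist_force: [0.6, -0.1, -0.2]
finger_gap: 0.661
gripper_force: 0.0
time_s: 2.92
ee_pos: [475.9, -159.7, 74.5]
orientation: [[0.997, -0.074, 0.001], [-0.074, -0.997, -0.0], [0.001, 0.0, -1.0]]
wrist_force: [-0.1, -0.5, 1.5]
finger_gap: 0.66
gripper_force: 0.0
[ 475.86917589 -159.7153298    74.45675422] [-0.09037827 -0.54170864  1.47862682]
-1 [[ -8.5 -39.  -43.4]
 [  5.  -29.1 -40.8]
 [ 12.4 -28.8 -36.5]]
1 [[ -9.   27.1 -43.1]
 [  4.7  27.4 -40.5]
 [ 12.3  33.7 -36.3]]
```

View pics/w2.png

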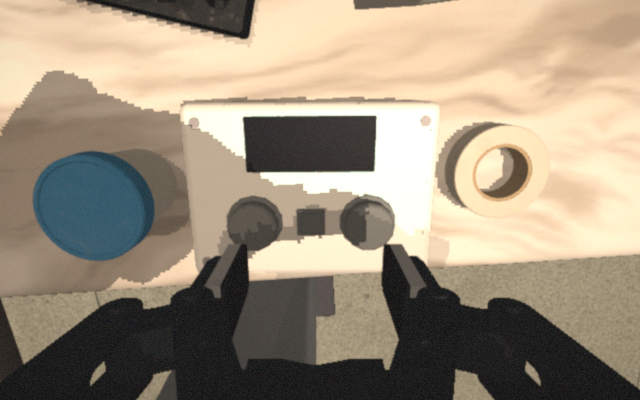

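Wrist view: left key top at about (254,218), right at (367,217), cup and tape clear of the fingers. Checking alignment in the tool frame:

```bash
python3 - <<'E'
from cell import robot,cams
import numpy as np
from h import *
s=robot.get_state();T=s["orientation"];e=s["ee_pos"];p=cams.camera_params("wrist")
for c in[(254,216),(367,215.5)]:
    w=ray(p,*c,67);print(w.round(1),((w-e)@T).round(1))
E
```

```text
[ 486.  -127.1   67. ] [  7.7 -33.2   7.4]
[ 481.8 -187.1   67. ] [ 8.  27.   7.4]
```

```bash
python3 - <<'E'
from cell import robot,cams
import numpy as np,cv2
s=robot.get_state();T=s["orientation"];e=s["ee_pos"];p=cams.camera_params("wrist");im,d=cams.get_image("wrist")
v,u=np.mgrid[:400,:640];X=np.stack([(u-p["cx"])/p["fx"]*d,(v-p["cy"])/p["fy"]*d,d],-1);W=(X-p["t"])@p["R"]
print("deck z",np.median(W[180:195,200:240,2]),W[130:160,270:350,2].mean())
for a,b in((215,300),(325,405)):
    w=W[185:262,a:b].reshape(-1,3);uv=np.stack([u,v],-1)[185:262,a:b].reshape(-1,2)
    print(np.percentile(w[:,2],[50,75,90]))
    k=(w[:,2]>62.5)&(w[:,2]<72);q=w[k]
    print(k.sum(),q.mean(0).round(1),np.percentile(q,[1,99],axis=0).round(1),uv[k].min(0),uv[k].max(0),uv[k].mean(0))
c=im[170:290,190:440,::-1];cv2.imwrite("pics/w3.png",cv2.convertScaleAbs(cv2.resize(c,None,fx=3.2,fy=3.2,interpolation=cv2.INTER_CUBIC),alpha=1.6))
E
```

```text
deck z 55.77462960907561 57.22807692978117
[56.48971807 66.42869892 67.55185929]
1841 [ 479.9 -125.1   66.5] [[ 466.7 -137.3   63.2]
 [ 491.7 -112.    68.1]] [226 203] [276 250] [251.74904943 226.47148289]
[56.46437027 66.37743306 67.37894775]
1900 [ 475.3 -187.8   66.4] [[ 462.  -200.5   63.3]
 [ 487.4 -175.2   68.1]] [344 202] [394 250] [368.59736842 226.33157895]
```

View pics/w3.png

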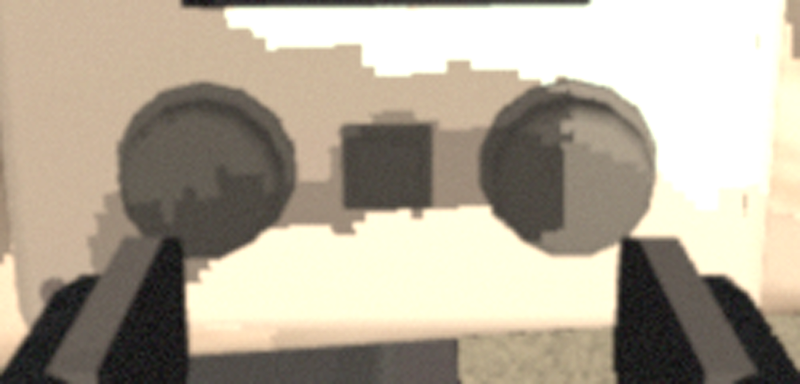

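```bash
python3 -m inch '0.06 0.08 -0.3 0 0 0 0.66;0 0 -0.3 0 0 0 0.66;0 0 -0.3 0 0 0 0.66;0 0 -0.3 0 0 0 0.66;0 0 -0.1 0 0 0 0.66;0 0 0 0 0 0 0.66;0 0 0 0 0 0 0.66;0 0 0 0 0 0 0.66'
python3 -m inch '0 0 -0.05 0 0 0 0.66;0 0 -0.05 0 0 0 0.66;0 0 -0.05 0 0 0 0.66;0 0 0 0 0 0 0.66;0 0 0 0 0 0 0.66;0 0 0 0 0 0 0.66;0 0 0 0 0 0 0.66;0 0 0 0 0 0 0.66'
```

```text
time_s: 3.68
ee_pos: [477.2, -157.7, 41.7]
orientation: [[0.997, -0.074, 0.0], [-0.074, -0.997, -0.0], [0.0, -0.0, -1.0]]
wrist_force: [0.3, -0.8, 0.0]
finger_gap: 0.658
gripper_force: 0.0
time_s: 4.35
ee_pos: [477.2, -157.6, 37.8]
orientation: [[0.997, -0.074, 0.0], [-0.074, -0.997, 0.0], [0.0, -0.0, -1.0]]
wrist_force: [-0.1, -0.3, -0.5]
finger_gap: 0.657
gripper_force: 0.0
```

```bash
python3 -m inch '0 0 -0.05 0 0 0 0.66;0 0 -0.05 0 0 0 0.66;0 0 -0.05 0 0 0 0.66;0 0 0 0 0 0 0.66;0 0 0 0 0 0 0.66;0 0 0 0 0 0 0.66;0 0 0 0 0 0 0.66;0 0 0 0 0 0 0.66'
python3 -m inch '0 0 -0.05 0 0 0 0.66;0 0 -0.05 0 0 0 0.66;0 0 0 0 0 0 0.66;0 0 0 0 0 0 0.66;0 0 0 0 0 0 0.66;0 0 0 0 0 0 0.66;0 0 0 0 0 0 0.66;0 0 0 0 0 0 0.66'
```

```text
time_s: 5.02
ee_pos: [477.2, -157.6, 34.0]
orientation: [[0.997, -0.074, 0.0], [-0.074, -0.997, 0.0], [0.0, -0.0, -1.0]]
wrist_force: [-0.3, 0.2, 0.0]
finger_gap: 0.661
gripper_force: 0.0
time_s: 5.68
ee_pos: [477.2, -157.6, 31.5]
orientation: [[0.997, -0.074, 0.0], [-0.074, -0.997, 0.0], [0.0, -0.0, -1.0]]
wrist_force: [1.3, 0.3, -0.0]
finger_gap: 0.663
gripper_force: 0.0
```

```bash
python3 -m inch '0 0 -0.05 0 0 0 0.66;0 0 -0.05 0 0 0 0.66;0 0 0 0 0 0 0.66;0 0 0 0 0 0 0.66;0 0 0 0 0 0 0.66;0 0 0 0 0 0 0.66;0 0 0 0 0 0 0.66;0 0 0 0 0 0 0.66'
python3 -m inch '0 0 -0.05 0 0 0 0.66;0 0 0 0 0 0 0.66;0 0 0 0 0 0 0.66;0 0 0 0 0 0 0.66;0 0 0 0 0 0 0.66;0 0 0 0 0 0 0.66;0 0 0 0 0 0 0.66;0 0 0 0 0 0 0.66'
```

```text
time_s: 6.35
ee_pos: [477.1, -157.6, 28.9]
orientation: [[0.997, -0.074, -0.0], [-0.074, -0.997, 0.0], [-0.0, -0.0, -1.0]]
wrist_force: [0.7, 0.1, 1.6]
finger_gap: 0.659
gripper_force: 0.5
time_s: 7.02
ee_pos: [477.2, -157.6, 27.7]
orientation: [[0.997, -0.074, 0.0], [-0.074, -0.997, 0.0], [0.0, -0.0, -1.0]]
wrist_force: [-1.1, 0.3, 4.0]
finger_gap: 0.658
gripper_force: 2.0
```

```bash
python3 -m inch '0 0 -0.05 0 0 0 0.66;0 0 -0.05 0 0 0 0.66;0 0 0 0 0 0 0.66;0 0 0 0 0 0 0.66;0 0 0 0 0 0 0.66;0 0 0 0 0 0 0.66;0 0 0 0 0 0 0.66;0 0 0 0 0 0 0.66'
python3 -m inch '0 0 -0.05 0 0 0 0.66;0 0 -0.05 0 0 0 0.66;0 0 0 0 0 0 0.66;0 0 0 0 0 0 0.66;0 0 0 0 0 0 0.66;0 0 0 0 0 0 0.66;0 0 0 0 0 0 0.66;0 0 0 0 0 0 0.66'
```

```text
time_s: 7.68
ee_pos: [477.2, -157.6, 25.3]
orientation: [[0.997, -0.074, 0.0], [-0.074, -0.997, 0.0], [0.0, -0.0, -1.0]]
wrist_force: [0.9, 0.8, 6.7]
finger_gap: 0.659
gripper_force: 3.3
time_s: 8.35
ee_pos: [477.3, -157.7, 23.9]
orientation: [[0.997, -0.074, 0.001], [-0.074, -0.997, -0.0], [0.001, 0.0, -1.0]]
wrist_force: [-5.7, 1.9, 37.1]
finger_gap: 0.662
gripper_force: 18.7
```

Both keys are on the hard stop (37 N). Hold about 2.7 s, then check the tray before letting go.

```bash
for i in 1; do :; done
python3 -m inch '0 0 0 0 0 0 0.66;0 0 0 0 0 0 0.66;0 0 0 0 0 0 0.66;0 0 0 0 0 0 0.66;0 0 0 0 0 0 0.66;0 0 0 0 0 0 0.66;0 0 0 0 0 0 0.66;0 0 0 0 0 0 0.66' >/dev/null
python3 -m inch '0 0 0 0 0 0 0.66;0 0 0 0 0 0 0.66;0 0 0 0 0 0 0.66;0 0 0 0 0 0 0.66;0 0 0 0 0 0 0.66;0 0 0 0 0 0 0.66;0 0 0 0 0 0 0.66;0 0 0 0 0 0 0.66' >/dev/null
python3 -m inch '0 0 0 0 0 0 0.66;0 0 0 0 0 0 0.66;0 0 0 0 0 0 0.66;0 0 0 0 0 0 0.66;0 0 0 0 0 0 0.66;0 0 0 0 0 0 0.66;0 0 0 0 0 0 0.66;0 0 0 0 0 0 0.66' >/dev/null
python3 -m inch '0 0 0 0 0 0 0.66;0 0 0 0 0 0 0.66;0 0 0 0 0 0 0.66;0 0 0 0 0 0 0.66;0 0 0 0 0 0 0.66;0 0 0 0 0 0 0.66;0 0 0 0 0 0 0.66;0 0 0 0 0 0 0.66'
python3 - <<'E'
from cell import robot,cams
import cv2,numpy as np
from h import *
S=cams.camera_params("side");im,d=cams.get_image("side");w,_=cams.get_image("scene")
# expected panel-top front point, out / in
for r in(50,90):
    X=np.array([477.6+16*.997,-157-16*.074,0])-r*np.array([.997,-.074,0])+[0,0,39]
    for n in("side","scene"):
        p=cams.camera_params(n);c=np.array(p["R"])@X+p["t"];print(r,n,p["fx"]*c[0]/c[2]+p["cx"],p["fy"]*c[1]/c[2]+p["cy"])
a=cv2.resize(im[190:310,275:375,::-1],(400,480));b=cv2.resize(w[140:240,230:330,::-1],(400,400))
c=np.zeros((480,800,3),np.uint8);c[:,:400]=a;c[:400,400:]=b;cv2.imwrite("pics/t1.png",c)
E
```

```text
time_s: 11.02
ee_pos: [477.3, -157.7, 23.9]
orientation: [[0.997, -0.074, 0.001], [-0.074, -0.997, -0.0], [0.001, -0.0, -1.0]]
wrist_force: [-5.9, 2.1, 37.7]
finger_gap: 0.662
gripper_force: 18.7
50 side 332.33524386458606 250.74090979245136
50 scene 282.14815835673744 197.570863326283
90 side 346.9950844519281 251.5490314681292
90 scene 268.2341657895991 200.85926905807077
```

View pics/t1.png

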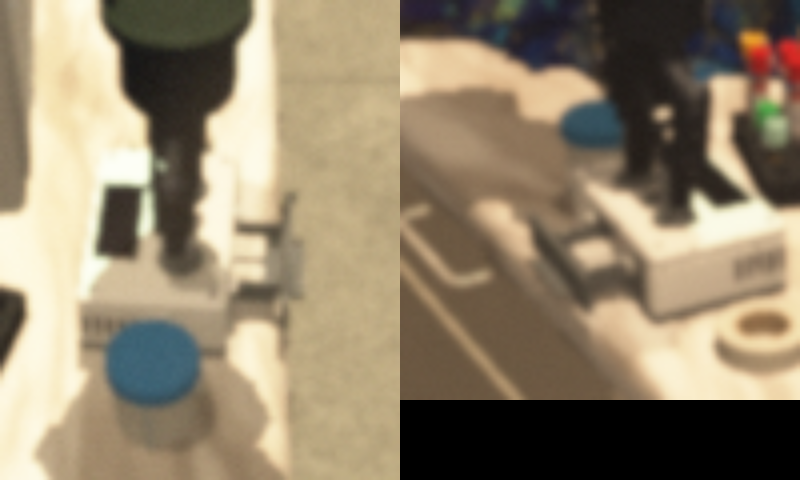

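The tray panel is at side pixel (347,250), which is where it should be when fully out, and the fingers still hold both keys. Now I'll lift clear.

```bash
python3 -m inch '0 0 0.1 0 0 0 0.66;0 0 0.2 0 0 0 0.66;0 0 0.3 0 0 0 0.66;0 0 0.6 0 0 0 0.66;0 0 0.9 0 0 0 0.66;0 0 0.9 0 0 0 0.66;0 0 0.9 0 0 0 0.66;0 0 0.6 0 0 0 0.66'
python3 -m inch '0 0 0.3 0 0 0 0.66;0 0 0 0 0 0 0.66;0 0 0 0 0 0 0.66;0 0 0 0 0 0 0.66;0 0 0 0 0 0 0.66;0 0 0 0 0 0 0.66;0 0 0 0 0 0 0.66;0 0 0 0 0 0 0.66'
python3 - <<'E'
from cell import robot,cams
import numpy as np
im,d=cams.get_image("wrist");p=cams.camera_params("wrist")
v,u=np.mgrid[:400,:640];X=np.stack([(u-p["cx"])/p["fx"]*d,(v-p["cy"])/p["fy"]*d,d],-1);W=(X-p["t"])@p["R"]
for k in((480,-125),(475.3,-188.5)):
    m=np.hypot(W[...,0]-k[0],W[...,1]-k[1])<8;print(m.sum(),np.median(W[m][:,2]))
c=np.hypot(W[...,0]-495,W[...,1]+40)<20;t=np.hypot(W[...,0]-486,W[...,1]+287)<32
print("cup",np.median(W[c][:,2]),"tape",np.percentile(W[t][:,2],80))
E
```

```text
time_s: 11.78
ee_pos: [477.2, -157.7, 137.3]
orientation: [[0.997, -0.074, 0.001], [-0.074, -0.997, -0.0], [0.001, 0.0, -1.0]]
wrist_force: [-0.0, -0.7, 0.5]
finger_gap: 0.662
gripper_force: 0.0
time_s: 12.45
ee_pos: [477.0, -157.6, 142.4]
orientation: [[0.997, -0.074, -0.0], [-0.074, -0.997, 0.0], [-0.0, -0.0, -1.0]]
wrist_force: [0.6, 0.1, 0.6]
finger_gap: 0.657
gripper_force: 0.0
1370 196.43746479909333
1401 196.84703613646974
cup 63.49578049069949 tape 19.046102342869254
```

```bash
python3 -c "
from cell import robot
print(robot.sign_off())"
```

```text
the job is handed in; nothing more can be done
None
```

I pressed both round keys to their stops together and held them until the camera showed the tray fully out, then lifted the arm clear and handed the job in at about 12.5 s. The cup and tape roll still stood where they were; I did not re-check the marker, and the fingers hid the keys in my last look, so I did not see them come back up.

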